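# Lock the collar of the stabilising pot

### The arm

A 6-joint arm with a two-finger parallel gripper is mounted at the origin on a cart in front of the work surface, level with it; the furniture and walls round the work are solid. World frame = base frame: x ahead of the robot, y to its left, z up, the work surface at z = 0. Lengths are in m, angles in degrees, forces in N, time in s.
With the tool pointing down it reaches from about 0.275 to 0.825 m from the base axis. Payload 5.2 kg.
Tool frame: the origin (TCP) lies at the centre of the arm's flange, where the gripper is bolted on; the fingertips stand 186 mm ahead of it and the grasp point (between the pads) lies 167 mm ahead of it; z points along the fingers, y is the direction in which the jaws open and shut (so a half turn about z gives the same grasp; the last joint's range is limited). The gripper opens to 93 mm and grips with 3 to 60 N. Pads are 15 mm wide; open, the fingers measure 128 mm over their backs; the gripper's body (75 mm by 188 mm) begins 65 mm behind the grasp point.
Start: joints at [63.782, 14.817, 87.949, -0, 77.235, -11.62], TCP at [0.139, 0.532, 0.405] pointing down, gripper open.
Joint ranges: [-179.93, 179.93], [-52.35, 119.4], [10.71, 147.94], [-69.91, 249.91], [12.55, 155.21], [-178.61, 178.61]. Speed limits (degrees/s): [147.25, 147.25, 180, 180, 180, 180].

### API

Orientations are given as [roll, pitch, yaw] about the fixed x, y, z axes, in that order (R = Rz(yaw) Ry(pitch) Rx(roll)).
In Python, from plant import arm gives the robot as it stands.
- The arm moves only by the shell command python3 -m inch 'ROWS' [OPENING] [FORCE]. ROWS is JSON, a list of rows, each an object with "translation": the shift along the tool's x, y, z in m, a list of three; "roll": the turn about the tool's z in rad. In form: [{"translation": [x, y, z], "roll": roll}, ...]. A call has 1 to 8 rows; each row is the pose to reach, as a shift and turn from the pose measured when the call began, along the tool's axes at that moment; what a row does not reach only later rows make up. A row lasts 1/10 s, in which the tool goes at most 50 mm and 8.59 degrees, less where a joint would pass 70% of its speed; a pose out of reach is approached as far as the arm can. A call with a gripper value outside its range is refused whole. OPENING is the closure in counts, from 0 (fully open) to 255 (shut), set as the call begins (- or left out, the last holds). The fingers move at their own pace and stop on an object; FORCE is the grip in N (left out, the last holds). Time passes only in rows, so rows that repeat a pose let the fingers close. It gives the time, the measured TCP pose, the force and the opening at its end, in the units of the state.
- arm.observe(): the state, without advancing time (a new reading comes with each control period).
- arm.grab_frame(name): name is "scene" or "top" or "wrist"; returns a dict with "frame" (384x512x3 uint8, red, green, blue), "vertical_fov" (degrees; the focal length in pixels is half the picture's height over the tangent of half this angle, whatever the lens; pixels are square), "cx", "cy" (the principal point, pixels), "camera_from_world" (4x4, takes a point from world to camera coordinates). Camera axes: x right, y up, looking along -z (the intrinsics and any distortion apply to the point x, -y, -z); pixel columns grow to the right and rows downward; lengths in m; the calibration is good to about 2 mm. A picture is of the moment at which its call begins. There is no depth.
- arm.job_done(): hands the job in, once; it reports no verdict.
Trained networks look in the newest picture that a camera, given by its name, has taken for a name from the list of things; names that differ only in an ending like _2 or _b are one class to them, and where a whole thing is asked for, a point or a joint stands for the part that bears it (a point fixed in the world has none). Each returns a list of dicts, best first, with "conf" (0 to 1); they miss things now and then, are a little off and sometimes report something else, mostly with a low value. They report only what shows in the picture. A call takes as long as a camera call.
- arm.outline_of(camera, target): "mask" (384x512 bool, what is visible of it).
- arm.landmark_of(camera, target): "position" ([x, y, z] in m, in world coordinates, good to about 4 mm: a listed point, or the origin of a listed thing).
The state is a dict: "clock": time; "joint_pos": joint angles; "joint_velocities": joint speeds; "effort": joint torques, N m; "tool_pos": TCP position; "tool_rot": TCP orientation; "contact_force": force on the tool from outside, world axes, zero at the start; "torque": the same for the moment, N m; "width": finger opening in m.
Only numpy, scipy, OpenCV 4.12 (cv2) and the standard library are available. Lean on these libraries where they do the work, as an engineer would, in place of code of your own. Each camera call takes 0.05 s, during which the arm holds its last target. There are 200 camera calls.

### The job

Lock the stabilising pot: pull the index pin out to its stop by its upright handle, turn the lock collar by its lever until the rib on the collar lines up with the pointer rib on the lid, and then push the pin fully home again so that it holds the collar there. Leave the cup, tin, offcut and chuck key on the bench where they are.

Things in the scene. Friction and masses are not known exactly. Their poses are not given: they have to be found in the camera images.
- pot: Round grey pot bolted to the bench: base flange 200 mm across, 10 mm high; rim 160 mm; lid top 88 mm high, brass nipple to 120 mm. Origin on its axis at bench level, z up. Its -x points to the dark pointer rib on the lid (locked mark), its -y to the pin bracket, an upright plate 34 mm wide, 95 mm high, outer face 115 mm from the axis.
- ring (a joint): Lock collar, captive steel ring round the lid, 181 mm across, 72 to 90 mm high, turning on the pot's axis; rad, grows anticlockwise from above, 0 = locked (collar rib and lever in line with the lid's rib), -1.25 open to 0.30 past the mark. Starts -1.1 to -0.6, stays where left (4 N at the lever). The pin, when in, blocks it short of the mark; at 0 an 18 mm notch (3 mm play a side) faces the pin.
- lever_grip (a point): Point on the axis of the collar's lever, 120 mm from the pot's axis, 81 mm high. The lever is a level round bar 16 mm thick that sticks out radially from the collar (90 mm from the axis) to a black ball 26 mm thick at 150 mm. Nothing stands beside it; below it is only the base flange.
- pin (a joint): Sprung index pin, 12 mm thick, sliding level and radially through the bracket: m, 0 = fully in, 0.025 = pulled out to its stop (away from the pot's axis, along the pot's -y). Friction of about 4 N holds it where it is left. It clears the collar beyond 0.018.
- handle_grip (a point): Point on the axis of the pin's upright handle, 120 mm high, 155 mm from the pot's axis when the pin is in. The handle is a black round post 20 mm thick at the pin's outer end, from 94 to 142 mm high, on a steel foot 26 mm thick; the pin itself is at 81 mm height (top at 87 mm), the bracket top at 95 mm, so fingertips above 100 mm are free all round.
- turned_cup: Turned wooden cup, 52 mm across, 70 mm high, standing; a bystander. Origin at the centre of its underside.
- tin: Round grey tin with a yellow lid, 83 mm across, 58 mm high; a bystander. Origin at the centre of its underside.
- offcut: Brown wooden offcut 40x75x25 mm; a bystander. Origin at the centre of its underside.
- chuck_key: T-handled chuck key, 60x95x15 mm, lying; a bystander. Origin at the centre of its underside.

How it is judged (in metres and radians):
On the way, in this order (a step that is already met when the one before it is completed fails the run):
1. the pin is pulled out to its stop (within 3.5 mm) while the collar is still open (value of joint pin above 0.0215 m and value of joint ring below -0.4 rad), for 0.1 s.
2. the collar is turned to its mark (within 0.09 rad) with the pin still drawn clear of it (value of joint ring between -0.09 and 0.09 rad and value of joint pin above 0.012 m), for 0.1 s.
At the end, for the whole second after the job is handed in: The collar stands at its locked mark (within 0.06 rad, at rest) and the pin is fully home (within 4 mm) in the collar's notch; the bystanders have not moved more than 30 mm (value of joint ring between -0.06 and 0.06 rad and value of joint pin below 0.004 m and velocity of joint ring between -0.05 and 0.05 rad/s); the robot touches nothing.
It fails at once if the turned cup is moved more than 30 mm (distance of turned_cup from where it was at the start of the episode above 0.03 m).
It fails at once if the tin is moved more than 30 mm (distance of tin from where it was at the start of the episode above 0.03 m).
It fails at once if the offcut is moved more than 30 mm (distance of offcut from where it was at the start of the episode above 0.03 m).
It fails at once if the chuck key is moved more than 30 mm (distance of chuck_key from where it was at the start of the episode above 0.03 m).
It also fails if it takes over 51 s, if anything falls off the work surface, if the arm or the gripper's body presses on something with over 40 N, if the wrist force passes 120 N, or if a joint passes its speed limit or range.

## Working session

There is one attempt and no reset: what is moved stays moved. The work goes in short steps, Python scripts to look and compute and a shell command to move; the robot and the scene stay as the last step left them, time stands still between calls to the robot, and variables do not carry over. Pictures are saved under pics/ and viewed, about 8 in all and at most 12, crops included, and the job is handed in when it is done.

```bash
mkdir -p pics
cat > h.py <<'E'
from plant import arm
import numpy as np, cv2
from scipy.spatial.transform import Rotation as R
def grab(n,f=None):
    d=arm.grab_frame(n)
    if f: cv2.imwrite('pics/'+f,d['frame'][:,:,::-1])
    return d
def proj(d,p):
    T=np.array(d['camera_from_world']);c=T[:3,:3]@np.array(p)+T[:3,3]
    f=192/np.tan(np.radians(d['vertical_fov'])/2)
    return d['cx']+f*c[0]/-c[2], d['cy']-f*c[1]/-c[2]
E
python3 - <<'E'
from h import *
s=arm.observe();print({k:np.round(v,3) for k,v in s.items()})
for c in('scene','top'):
    d=grab(c,c+'1.png')
    print(c,{k:v for k,v in d.items() if k!='frame' and k!='camera_from_world'})
    for t in('pot','lever_grip','handle_grip','turned_cup','tin','offcut','chuck_key'):
        print(t,[(round(q['conf'],2),np.round(q['position'],3),np.round(proj(d,q['position']))) for q in arm.landmark_of(c,t)[:2]])
a=cv2.imread('pics/scene1.png');b=cv2.imread('pics/top1.png')
E
```

```text
{'clock': np.float64(0.0), 'joint_pos': array([ 63.782,  14.859,  88.01 ,   0.   ,  77.234, -11.622]), 'joint_velocities': array([ 0.   , -0.077,  0.002, -0.008,  0.032,  0.113]), 'effort': array([-0.0000e+00, -4.3731e+01, -2.8400e+01,  7.2000e-02,  4.2000e-02,
       -0.0000e+00]), 'tool_pos': array([0.139, 0.532, 0.404]), 'tool_rot': array([-1.79899e+02, -2.10000e-02,  1.65403e+02]), 'contact_force': array([-0.019, -0.087,  0.736]), 'torque': array([-0.013,  0.026,  0.081]), 'width': np.float64(0.093)}
scene {'vertical_fov': 56.50376982243835, 'cx': 254.77928824733075, 'cy': 192.07274979463546}
pot [(0.94, array([ 0.568,  0.022, -0.003]), array([258., 204.]))]
lever_grip [(0.8, array([0.5  , 0.118, 0.081]), array([225., 178.]))]
handle_grip []
turned_cup [(0.83, array([0.424, 0.358, 0.002]), array([177., 160.]))]
tin [(0.67, array([ 0.634,  0.409, -0.001]), array([219., 132.]))]
offcut [(0.63, array([ 0.494, -0.368,  0.   ]), array([313., 309.]))]
chuck_key [(0.62, array([ 0.629, -0.404, -0.   ]), array([357., 295.]))]
top {'vertical_fov': 53.723790294976524, 'cx': 258.714979706983, 'cy': 193.94402587698923}
pot [(0.91, array([ 0.574,  0.026, -0.   ]), array([259., 185.]))]
lever_grip [(0.76, array([0.496, 0.124, 0.08 ]), array([228., 201.]))]
handle_grip [(0.45, array([ 0.566, -0.132,  0.12 ]), array([308., 183.]))]
turned_cup [(0.58, array([ 0.427,  0.362, -0.003]), array([160., 220.])), (0.26, array([0.498, 0.125, 0.08 ]), array([228., 200.]))]
tin [(0.61, array([ 0.631,  0.41 , -0.   ]), array([153., 163.]))]
offcut [(0.7, array([ 0.495, -0.37 , -0.001]), array([371., 215.]))]
chuck_key [(0.67, array([ 0.634, -0.404, -0.004]), array([381., 177.]))]
```

Run:
```python
from h import *
a=cv2.imread('pics/scene1.png');b=cv2.imread('pics/top1.png')
a=cv2.resize(a[110:280,170:370],None,fx=3,fy=3,interpolation=2)[:,:400*2]
b=cv2.resize(b[120:260,190:350],None,fx=4,fy=4,interpolation=2)
cv2.imwrite('pics/sc.png',a);cv2.imwrite('pics/tc.png',b)
```

```text
(no output)
```

View pics/sc.png

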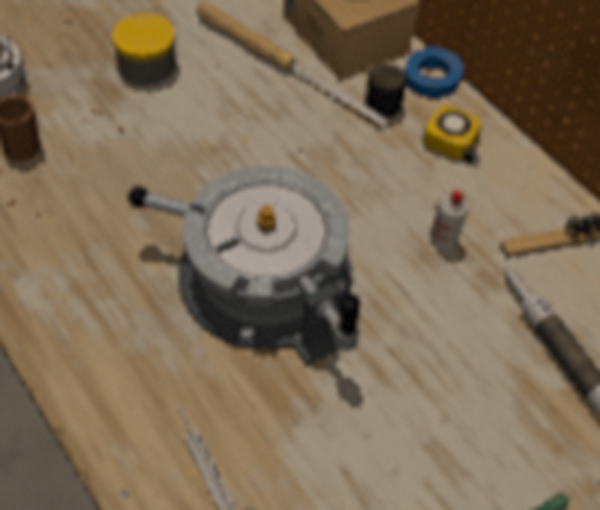

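View pics/tc.png

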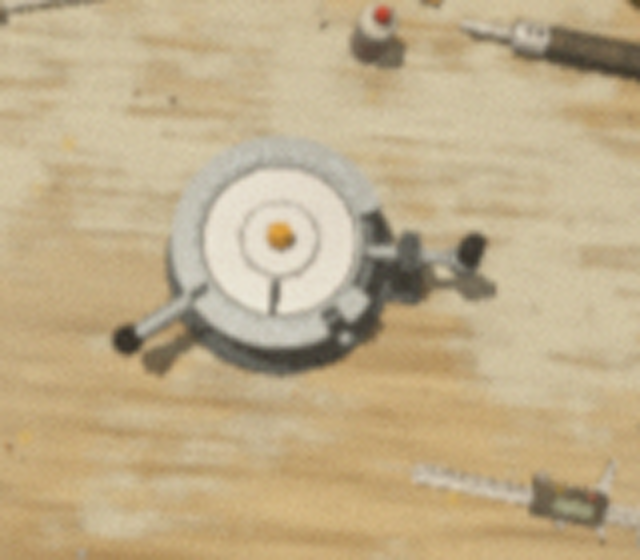

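The pictures show the pot with nipple at top px (260,178), the lid rib pointing down (-x), the handle at right (308,182) and the lever at lower left, ball at (222,204). This agrees with the networks: yaw is about -2° and ring about -0.88. Next I refine by pixels and compute the move to above the handle.

```bash
cat >> h.py <<'E'
def back(d,u,v,z):
    T=np.array(d['camera_from_world']);f=192/np.tan(np.radians(d['vertical_fov'])/2)
    r=T[:3,:3].T@np.array([(u-d['cx'])/f,-(v-d['cy'])/f,-1]);o=-T[:3,:3].T@T[:3,3]
    return o+r*(z-o[2])/r[2]
def delta(grasp,yaw):
    "tool-frame shift and roll that bring the grasp point there, tool down, tool yaw (deg)"
    s=arm.observe();Rt=R.from_euler('xyz',s['tool_rot'],degrees=True)
    tgt=np.array(grasp)+[0,0,.167]
    dy=(yaw-s['tool_rot'][2]+90)%180-90
    return np.round(Rt.inv().apply(tgt-s['tool_pos']),4),round(-np.radians(dy),4)
E
python3 - <<'E'
from h import *
d=grab('top')
print('nip',back(d,259.7,178.3,.118),'ribout',back(d,258.7,196.5,.088),'ribin',back(d,258.9,190.3,.088))
print('ball',back(d,221.7,204.3,.081),'handle top',back(d,308.2,181,.142),'hand mid',back(d,308,182,.13))
d=grab('scene')
print('nip',back(d,170+266/3,110+213/3,.118),'handle top',back(d,170+350/3,110+299/3,.142),'ball',back(d,170+138/3,110+197/3,.081))
for _ in range(2):
  for c in('scene','top'):
    grab(c)
    for t in('pot','lever_grip','handle_grip'):
        print(c,t,[(round(q['conf'],2),np.round(q['position'],3)) for q in arm.landmark_of(c,t)[:1]])
print(delta([.566,-.132,.22],178.2))
E
```

```text
nip [0.56974259 0.02496091 0.118     ] ribout [0.51565328 0.02443168 0.088     ] ribin [0.5364772  0.02520127 0.088     ]
ball [0.48259879 0.14402956 0.081     ] handle top [ 0.56551459 -0.12905896  0.142     ] hand mid [ 0.56521943 -0.12998968  0.13      ]
nip [0.56926037 0.02211933 0.118     ] handle top [ 0.56618074 -0.12869517  0.142     ] ball [0.47998634 0.14418719 0.081     ]
scene pot [(0.65, array([ 0.57 ,  0.021, -0.002]))]
scene lever_grip []
scene handle_grip [(0.72, array([ 0.565, -0.125,  0.125]))]
top pot [(0.88, array([ 0.57 ,  0.024, -0.002]))]
top lever_grip [(0.83, array([0.497, 0.126, 0.08 ]))]
top handle_grip [(0.43, array([ 0.568, -0.131,  0.121]))]
scene pot [(0.63, array([ 0.57 ,  0.02 , -0.003]))]
scene lever_grip [(0.76, array([0.499, 0.119, 0.081]))]
scene handle_grip [(0.49, array([ 0.564, -0.127,  0.123]))]
top pot [(0.74, array([0.569, 0.024, 0.   ]))]
top lever_grip [(0.75, array([0.501, 0.124, 0.083]))]
top handle_grip [(0.66, array([ 0.562, -0.129,  0.119]))]
(array([-0.581 , -0.5351,  0.0177]), np.float64(-0.2234))
```

```bash
python3 -m inch '[{"translation":[-0.02,-0.019,0],"roll":-0.02},{"translation":[-0.055,-0.05,0],"roll":-0.04},{"translation":[-0.09,-0.083,0],"roll":-0.08},{"translation":[-0.125,-0.115,0],"roll":-0.12},{"translation":[-0.16,-0.147,0],"roll":-0.16},{"translation":[-0.195,-0.18,0],"roll":-0.2},{"translation":[-0.23,-0.212,0],"roll":-0.223},{"translation":[-0.265,-0.244,0],"roll":-0.223}]' 0 40; python3 -c "
from h import *
print(delta([.5655,-.130,.22],178.3))"
```

```text
clock: 2.5
tool_pos: [0.334, 0.2276, 0.4051]
tool_rot: [180.0, 0.1, 178.2]
contact_force: [1.1, -0.7, 0.8]
width: 0.0928
(array([-0.2424, -0.3503,  0.0182]), np.float64(-0.0012))
```

```bash
python3 -m inch '[{"translation":[-0.028,-0.04,0],"roll":0},{"translation":[-0.056,-0.08,0],"roll":0},{"translation":[-0.084,-0.12,0],"roll":0},{"translation":[-0.112,-0.16,0],"roll":0},{"translation":[-0.14,-0.2,0],"roll":0},{"translation":[-0.168,-0.24,0],"roll":0},{"translation":[-0.196,-0.28,0],"roll":0},{"translation":[-0.224,-0.32,0],"roll":0}]'; python3 -m inch '[{"translation":[-0.01,-0.016,0],"roll":0},{"translation":[-0.018,-0.03,0.018],"roll":0},{"translation":[-0.018,-0.03,0.018],"roll":0},{"translation":[-0.018,-0.03,0.018],"roll":0}]';  python3 - <<'E'
from h import *
print(delta([.5655,-.130,.12],178.3))
d=grab('wrist','w1.png')
for t in('pot','lever_grip','handle_grip'):
    print(t,[(round(q['conf'],2),np.round(q['position'],3)) for q in arm.landmark_of('wrist',t)[:1]])
for p in([.5655,-.13,.142],[.5655,-.13,.12]): print(proj(d,p))
E
```

```text
clock: 3.3
tool_pos: [0.5488, -0.1011, 0.4053]
tool_rot: [180.0, 0.1, 178.2]
contact_force: [0.2, 0.2, 0.9]
width: 0.0929
clock: 3.7
tool_pos: [0.5656, -0.1315, 0.3868]
tool_rot: [179.9, -0.0, 178.2]
contact_force: [-0.0, 0.2, 0.7]
width: 0.0929
(array([0.0001, 0.0013, 0.0998]), np.float64(-0.0022))
pot [(0.93, array([ 0.57 ,  0.026, -0.005]))]
lever_grip []
handle_grip [(0.76, array([ 0.564, -0.128,  0.116]))]
(np.float64(256.92696256730363), np.float64(205.33425012540314))
(np.float64(256.84568085342136), np.float64(197.72041257128254))
```

View pics/w1.png

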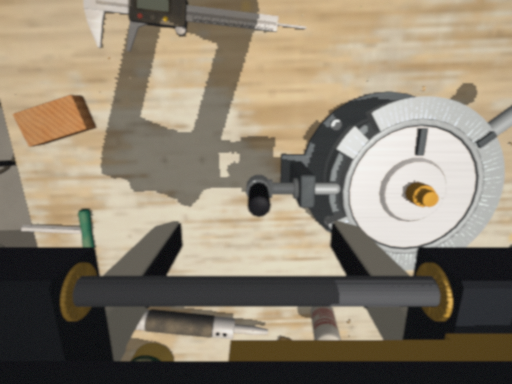

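The wrist view shows the handle top at (260,203), against a predicted (257,205), so the estimate is about 1 mm off. The handle sits between the jaws and the offcut and chuck key are well away. I descend and grip.

```bash
python3 -m inch '[{"translation":[0,0.002,0.03],"roll":0},{"translation":[0,0.002,0.06],"roll":0},{"translation":[0,0.002,0.085],"roll":0},{"translation":[0,0.002,0.098],"roll":0},{"translation":[0,0.002,0.098],"roll":0}]' ; python3 -m inch '[{"translation":[0,0,0],"roll":0},{"translation":[0,0,0],"roll":0},{"translation":[0,0,0],"roll":0},{"translation":[0,0,0],"roll":0},{"translation":[0,0,0],"roll":0},{"translation":[0,0,0],"roll":0},{"translation":[0,0,0],"roll":0},{"translation":[0,0,0],"roll":0}]' 255 30
```

```text
clock: 4.4
tool_pos: [0.5655, -0.1279, 0.2891]
tool_rot: [179.9, -0.0, 178.3]
contact_force: [0.5, 0.3, 0.2]
width: 0.0934
clock: 5.2
tool_pos: [0.5655, -0.1279, 0.2891]
tool_rot: [179.9, -0.0, 178.3]
contact_force: [0.2, 0.3, 0.4]
width: 0.0336
```

```bash
python3 -m inch '[{"translation":[0,0,0],"roll":0},{"translation":[0,0,0],"roll":0},{"translation":[0,0,0],"roll":0},{"translation":[0,0,0],"roll":0},{"translation":[0,0,0],"roll":0},{"translation":[0,0,0],"roll":0}]' 255 30
```

```text
clock: 5.8
tool_pos: [0.5655, -0.1287, 0.2891]
tool_rot: [-180.0, -0.0, 178.3]
contact_force: [-0.6, -5.0, -0.4]
width: 0.0196
```

```bash
python3 -m inch '[{"translation":[0,-0.004,0],"roll":0},{"translation":[0,-0.008,0],"roll":0},{"translation":[0,-0.012,0],"roll":0},{"translation":[0,-0.016,0],"roll":0},{"translation":[0,-0.02,0],"roll":0},{"translation":[0,-0.023,0],"roll":0},{"translation":[0,-0.025,0],"roll":0},{"translation":[0,-0.025,0],"roll":0}]'; python3 -m inch '[{"translation":[0,-0.001,0],"roll":0},{"translation":[0,-0.001,0],"roll":0},{"translation":[0,-0.001,0],"roll":0}]'
```

```text
clock: 6.6
tool_pos: [0.5647, -0.1536, 0.289]
tool_rot: [179.9, -0.0, 178.3]
contact_force: [0.5, 5.3, 0.3]
width: 0.0196
clock: 6.9
tool_pos: [0.5647, -0.1542, 0.289]
tool_rot: [179.9, -0.0, 178.3]
contact_force: [0.1, 6.3, 0.5]
width: 0.0194
```

```bash
python3 -m inch '[{"translation":[0,-0.0015,0],"roll":0},{"translation":[0,-0.0015,0],"roll":0}]'; python3 -m inch '[{"translation":[0,-0.001,0],"roll":0},{"translation":[0,-0.001,0],"roll":0},{"translation":[0,-0.001,0],"roll":0}]'
```

```text
clock: 7.1
tool_pos: [0.5647, -0.1546, 0.289]
tool_rot: [179.7, -0.0, 178.3]
contact_force: [1.8, 9.0, 1.3]
width: 0.0195
clock: 7.4
tool_pos: [0.5647, -0.1549, 0.289]
tool_rot: [179.7, -0.0, 178.3]
contact_force: [0.3, 7.6, 1.3]
width: 0.0194
```

```bash
python3 -m inch '[{"translation":[0,0,0],"roll":0},{"translation":[0,0,0],"roll":0},{"translation":[0,0,0],"roll":0},{"translation":[0,0,0],"roll":0},{"translation":[0,0,-0.03],"roll":0},{"translation":[0,0,-0.06],"roll":0},{"translation":[0,0,-0.09],"roll":0},{"translation":[0,0,-0.09],"roll":0}]' 0
python3 - <<'E'
from h import *
print(delta([.4993,.1205,.2],126.1))
d=grab('top','t2.png')
for c in('top','scene'):
    grab(c)
    for t in('handle_grip','lever_grip'): print(t,[(round(q['conf'],2),np.round(q['position'],3)) for q in arm.landmark_of(c,t)[:1]])
E
```

```text
clock: 8.2
tool_pos: [0.5657, -0.1561, 0.3837]
tool_rot: [179.9, 0.4, 178.3]
contact_force: [-0.1, 0.4, -0.2]
width: 0.0789
(array([0.0746, 0.2745, 0.0167]), np.float64(0.9113))
handle_grip [(0.61, array([ 0.564, -0.155,  0.12 ]))]
lever_grip [(0.82, array([0.498, 0.123, 0.081]))]
handle_grip [(0.65, array([ 0.567, -0.152,  0.12 ]))]
lever_grip [(0.87, array([0.499, 0.118, 0.079]))]
```

```bash
python3 -m inch '[{"translation":[0.01,0.034,0],"roll":0.12},{"translation":[0.02,0.07,0],"roll":0.24},{"translation":[0.03,0.105,0],"roll":0.36},{"translation":[0.04,0.14,0],"roll":0.48},{"translation":[0.048,0.175,0],"roll":0.6},{"translation":[0.056,0.21,0],"roll":0.72},{"translation":[0.065,0.24,0],"roll":0.82},{"translation":[0.0745,0.274,0.0],"roll":0.911}]'; python3 -m inch '[{"translation":[0,0,0],"roll":0},{"translation":[0,0,0],"roll":0}]'
python3 - <<'E'
from h import *
print(delta([.4993,.1205,.081],126.1))
d=grab('wrist','w2.png')
for t in('pot','lever_grip'):
    print(t,[(round(q['conf'],2),np.round(q['position'],3)) for q in arm.landmark_of('wrist',t)[:1]])
c=np.array([.57,.0235,.081])
for r in(.09,.12,.15): print(proj(d,c+r*np.array([np.cos(np.radians(126.1)),np.sin(np.radians(126.1)),0])))
E
```

```text
clock: 9.35
tool_pos: [0.4975, 0.1218, 0.3789]
tool_rot: [180.0, -0.4, 125.9]
contact_force: [0.7, -0.4, 0.2]
width: 0.093
clock: 9.55
tool_pos: [0.4971, 0.1224, 0.3782]
tool_rot: [-180.0, -0.5, 126.1]
contact_force: [-0.2, -0.4, 0.2]
width: 0.0933
(array([-0.0039,  0.0007,  0.1302]), np.float64(-0.0005))
pot [(0.72, array([ 0.567,  0.027, -0.002]))]
lever_grip [(0.56, array([0.501, 0.123, 0.081]))]
(np.float64(256.88333737939735), np.float64(222.2632281880955))
(np.float64(256.86870314893906), np.float64(194.26725273456066))
(np.float64(256.8532607995317), np.float64(164.72530748604018))
```

View pics/w2.png

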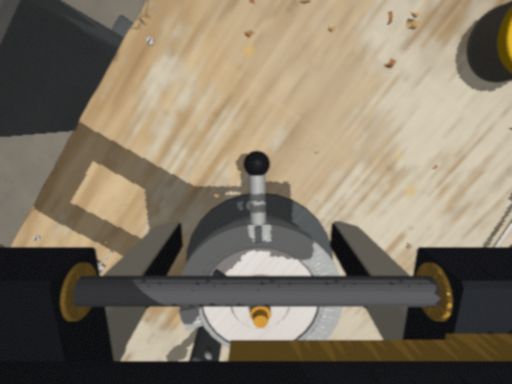

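The lever lies upright in the wrist view, ball at (257,162) against a predicted (257,165), centred between the fingers with nothing in the way. I descend and grip.

```bash
python3 -m inch '[{"translation":[-0.003,0.001,0.03],"roll":0},{"translation":[-0.004,0.001,0.065],"roll":0},{"translation":[-0.004,0.001,0.1],"roll":0},{"translation":[-0.004,0.001,0.12],"roll":0},{"translation":[-0.004,0.001,0.13],"roll":0},{"translation":[-0.004,0.001,0.13],"roll":0}]' 0;  python3 -m inch '[{"translation":[0,0,0],"roll":0},{"translation":[0,0,0],"roll":0},{"translation":[0,0,0],"roll":0},{"translation":[0,0,0],"roll":0},{"translation":[0,0,0],"roll":0},{"translation":[0,0,0],"roll":0},{"translation":[0,0,0],"roll":0},{"translation":[0,0,0],"roll":0}]' 255 20; python3 -m inch '[{"translation":[0,0,0],"roll":0},{"translation":[0,0,0],"roll":0},{"translation":[0,0,0],"roll":0},{"translation":[0,0,0],"roll":0},{"translation":[0,0,0],"roll":0},{"translation":[0,0,0],"roll":0},{"translation":[0,0,0],"roll":0}]'
python3 - <<'E'
from h import *
s=arm.observe();p=s['tool_pos'];print(np.round(p,4),s['tool_rot'])
v=p[:2]-[.57,.0235];print(np.hypot(*v),np.degrees(np.arctan2(v[1],v[0])))
# arc rows in tool frame
Rt=R.from_euler('xyz',s['tool_rot'],degrees=True);c=np.array([.57,.0235,p[2]])
for a in np.linspace(0,52.2,15)[1:]:
    q=c+R.from_euler('z',a,degrees=True).apply(p-c);print(np.round(a,1),np.round(Rt.inv().apply(q-p),4),np.round(-np.radians(a),3))
E
```

```text
clock: 10.3
tool_pos: [0.5003, 0.1181, 0.2473]
tool_rot: [-179.9, -0.5, 125.8]
contact_force: [-0.7, 0.0, 0.2]
width: 0.0929
clock: 11.1
tool_pos: [0.5003, 0.1182, 0.2473]
tool_rot: [-179.9, -0.5, 125.8]
contact_force: [0.4, -0.2, -0.4]
width: 0.0334
clock: 11.8
tool_pos: [0.5005, 0.1184, 0.2473]
tool_rot: [-179.9, -0.5, 125.8]
contact_force: [3.4, 4.4, -2.3]
width: 0.0155
[0.5005 0.1184 0.2473] [-179.91455901   -0.52406844  125.81167035]
0.11761114506609643 126.21936780590553
3.7 [-0.0003 -0.0076  0.    ] -0.065
7.5 [-0.0011 -0.0153  0.    ] -0.13
11.2 [-0.0024 -0.0228  0.    ] -0.195
14.9 [-0.0042 -0.0302  0.    ] -0.26
18.6 [-0.0064 -0.0376 -0.    ] -0.325
22.4 [-0.0092 -0.0447 -0.    ] -0.39
26.1 [-0.0124 -0.0517 -0.    ] -0.456
29.8 [-0.016  -0.0584 -0.0001] -0.521
33.6 [-0.0201 -0.0649 -0.0001] -0.586
37.3 [-0.0245 -0.0711 -0.0001] -0.651
41.0 [-0.0294 -0.077  -0.0002] -0.716
44.7 [-0.0347 -0.0825 -0.0002] -0.781
48.5 [-0.0403 -0.0878 -0.0002] -0.846
52.2 [-0.0462 -0.0926 -0.0003] -0.911
```

```bash
python3 -m inch '[{"translation":[-0.0003,-0.0076,0],"roll":-0.065},{"translation":[-0.0011,-0.0153,0],"roll":-0.13},{"translation":[-0.0024,-0.0228,0],"roll":-0.195},{"translation":[-0.0042,-0.0302,0],"roll":-0.26},{"translation":[-0.0064,-0.0376,0],"roll":-0.325},{"translation":[-0.0092,-0.0447,0],"roll":-0.39},{"translation":[-0.0124,-0.0517,0],"roll":-0.456},{"translation":[-0.0124,-0.0517,0],"roll":-0.456}]'
cat > arc.py <<'E'
from h import *
s=arm.observe();p=s['tool_pos'];print(np.round(p,4),s['tool_rot'],s['contact_force'])
v=p[:2]-[.57,.0235];a0=np.degrees(np.arctan2(v[1],v[0]));print(np.hypot(*v),a0)
Rt=R.from_euler('xyz',s['tool_rot'],degrees=True);c=np.array([.57,.0235,p[2]])
for a in np.linspace(0,178.3-a0,8)[1:]:
    q=c+R.from_euler('z',a,degrees=True).apply(p-c);print(np.round(a,1),np.round(Rt.inv().apply(q-p),4),np.round(-np.radians(a),3))
E
python3 arc.py
```

```text
clock: 12.6
tool_pos: [0.4664, 0.077, 0.2474]
tool_rot: [179.9, -0.4, 152.0]
contact_force: [4.9, -2.7, -5.6]
width: 0.0154
[0.4664 0.077  0.2474] [179.86460059  -0.36110156 152.02764676] [ 4.94978341 -2.65595959 -5.62068785]
0.11663972910185827 152.6972508968683
3.7 [-0.0003 -0.0074 -0.    ] -0.064
7.3 [-0.0011 -0.0148 -0.    ] -0.128
11.0 [-0.0024 -0.0222 -0.0001] -0.192
14.6 [-0.0041 -0.0294 -0.0001] -0.255
18.3 [-0.0063 -0.0365 -0.0001] -0.319
21.9 [-0.009  -0.0435 -0.0002] -0.383
25.6 [-0.012  -0.0503 -0.0002] -0.447
```

```bash
python3 -m inch '[{"translation":[-0.0003,-0.0074,0],"roll":-0.064},{"translation":[-0.0011,-0.0148,0],"roll":-0.128},{"translation":[-0.0024,-0.0222,0],"roll":-0.192},{"translation":[-0.0041,-0.0294,0],"roll":-0.255},{"translation":[-0.0063,-0.0365,0],"roll":-0.319},{"translation":[-0.009,-0.0435,0],"roll":-0.383},{"translation":[-0.012,-0.0503,0],"roll":-0.447},{"translation":[-0.012,-0.0503,0],"roll":-0.447}]'; python3 arc.py|head -3
python3 - <<'E'
from h import *
d=grab('top','t3.png')
cv2.imwrite('pics/t3c.png',cv2.resize(d['frame'][130:240,190:340,::-1],None,fx=5,fy=5,interpolation=2))
c=np.array([.57,.0235,.081]);
for t in('lever_grip','handle_grip'): print(t,[(round(q['conf'],2),np.round(q['position'],3)) for q in arm.landmark_of('top',t)[:1]])
E
```

```text
clock: 13.4
tool_pos: [0.4541, 0.0261, 0.2473]
tool_rot: [179.8, -0.1, 177.7]
contact_force: [5.2, -1.1, -5.0]
width: 0.0153
[0.4541 0.0261 0.2473] [ 1.79760678e+02 -1.31341879e-01  1.77698445e+02] [ 5.16334726 -1.10243418 -5.02303874]
0.11593036955866037 178.7081835070634
-0.1 [0.     0.0001 0.    ] 0.001
lever_grip [(0.95, array([0.45 , 0.028, 0.082]))]
handle_grip [(0.5, array([ 0.563, -0.155,  0.12 ]))]
```

View pics/t3c.png

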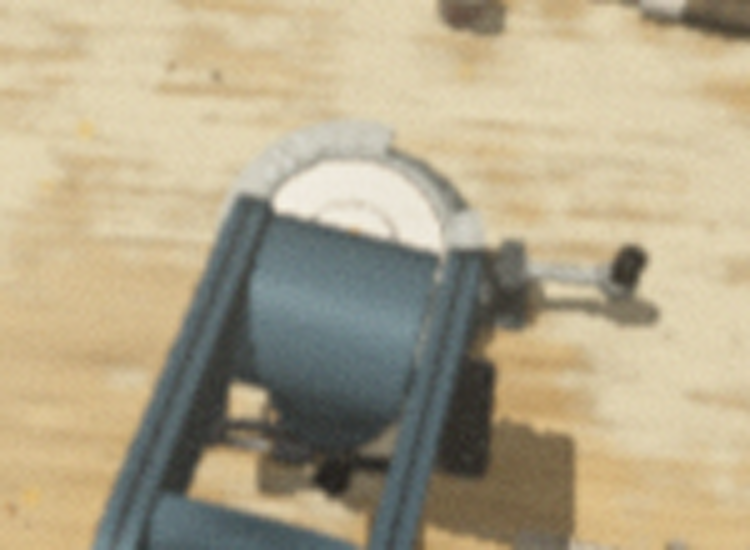

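The arm hides the ribs here; the handle is still drawn out (y -0.155). I release, lift, and check alignment with the wrist camera.

```bash
python3 -m inch '[{"translation":[0,0,0],"roll":0},{"translation":[0,0,0],"roll":0},{"translation":[0,0,0],"roll":0},{"translation":[0,0,0],"roll":0},{"translation":[0,0,-0.02],"roll":0},{"translation":[0,0,-0.05],"roll":0},{"translation":[0,0,-0.09],"roll":0},{"translation":[0,0,-0.13],"roll":0}]' 0; python3 -m inch '[{"translation":[0.03,0,-0.01],"roll":0},{"translation":[0.06,0,-0.01],"roll":0},{"translation":[0.06,0,-0.01],"roll":0}]'
python3 - <<'E'
from h import *
d=grab('wrist','w3.png');o=d['frame']
cv2.imwrite('pics/w3c.png',cv2.resize(o[150:300,180:340,::-1],None,fx=4,fy=4,interpolation=2))
c=np.array([.57,.0235,.09])
for r in(.04,.07,.09,.15): print(r,proj(d,c+r*np.array([np.cos(np.radians(178.3)),np.sin(np.radians(178.3)),0])))
for k in('pot','lever_grip','handle_grip'): print(k,[(round(q['conf'],2),np.round(q['position'],3)) for q in arm.landmark_of('wrist',k)[:1]])
E
```

```text
clock: 14.35
tool_pos: [0.4539, 0.0259, 0.3784]
tool_rot: [179.8, -0.2, 177.6]
contact_force: [0.5, -1.0, 0.2]
width: 0.0745
clock: 14.65
tool_pos: [0.391, 0.0289, 0.3889]
tool_rot: [179.8, -0.3, 177.7]
contact_force: [-0.4, 0.1, -0.4]
width: 0.0927
0.04 (np.float64(256.1907210269414), np.float64(308.88053184932687))
0.07 (np.float64(255.86863826091377), np.float64(285.5679006577393))
0.09 (np.float64(255.64498758940496), np.float64(269.3798702177961))
0.15 (np.float64(254.92705046224697), np.float64(217.41495551401718))
pot [(0.75, array([ 0.57 ,  0.028, -0.003]))]
lever_grip [(0.98, array([0.452, 0.026, 0.08 ]))]
handle_grip []
```

View pics/w3.png

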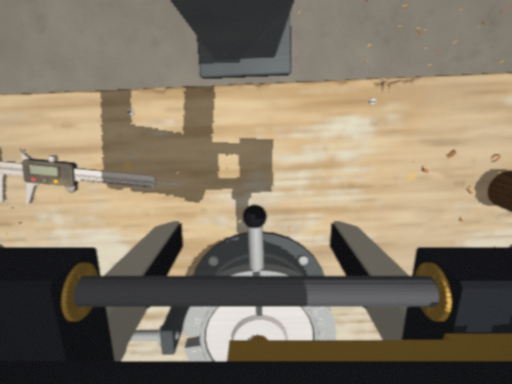

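The lever, ball at (254,216), base (258,268) and the lid rib at (260,311) look in line, but the gripper hides part. I go to the handle, where the whole lid shows, and measure there.

```bash
python3 -m inch '[{"translation":[-0.035,-0.03,0],"roll":0},{"translation":[-0.07,-0.06,0],"roll":0},{"translation":[-0.105,-0.09,0],"roll":0},{"translation":[-0.14,-0.12,0],"roll":0},{"translation":[-0.17,-0.15,0],"roll":0},{"translation":[-0.177,-0.182,0],"roll":0},{"translation":[-0.177,-0.182,0],"roll":0},{"translation":[-0.177,-0.182,0],"roll":0}]'
python3 - <<'E'
from h import *
print(delta([.5647,-.1545,.121],178.3))
d=grab('wrist','w4.png');o=d['frame'];t=grab('top','t4.png')
a=cv2.resize(o[20:290,280:512,::-1],(464,540),interpolation=2)
b=cv2.resize(t['frame'][140:232,210:266,::-1],(330,540),interpolation=2)
cv2.imwrite('pics/w4c.png',np.hstack([a,b]))
for dd in(d,t):
 for r,z in((0,.118),(.07,.09),(.15,.081)): print(r,proj(dd,np.array([.57,.0235,z])+r*np.array([np.cos(np.radians(178.3)),np.sin(np.radians(178.3)),0])))
for k in('pot','lever_grip','handle_grip'): print(k,[(c,round(q['conf'],2),np.round(q['position'],3)) for c in('wrist','top') for q in arm.landmark_of(c,k)[:1]])
E
```

```text
clock: 15.65
tool_pos: [0.5645, -0.1618, 0.386]
tool_rot: [179.7, -0.3, 177.5]
contact_force: [0.1, -0.2, -0.8]
width: 0.0928
(array([-0.0004,  0.0068,  0.098 ]), np.float64(-0.0133))
0 (np.float64(459.57000608942883), np.float64(196.05123819023729))
0.07 (np.float64(451.65065150502966), np.float64(115.73997935343024))
0.15 (np.float64(459.5711486266629), np.float64(22.929519201999483))
0 (np.float64(260.15611987329805), np.float64(178.25317027027435))
0.07 (np.float64(258.0242959471553), np.float64(201.030274443033))
0.15 (np.float64(255.6003401161879), np.float64(225.626092813032))
pot [('wrist', 0.65, array([ 0.568,  0.027, -0.   ])), ('top', 0.87, array([ 0.571,  0.026, -0.002]))]
lever_grip [('wrist', 0.63, array([0.453, 0.028, 0.076])), ('top', 0.58, array([0.452, 0.029, 0.08 ]))]
handle_grip [('wrist', 0.82, array([ 0.566, -0.152,  0.118])), ('top', 0.48, array([ 0.564, -0.157,  0.121]))]
```

View pics/w4c.png

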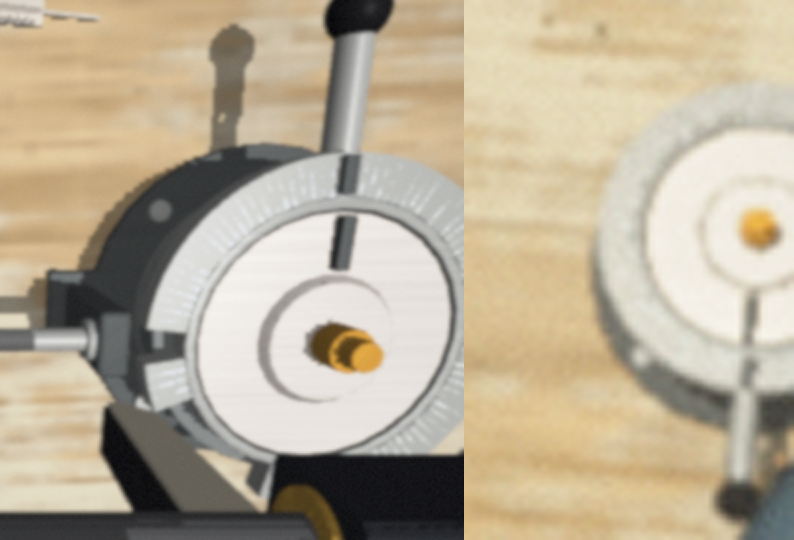

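The wrist picture (left) shows the collar rib about 2 px left of the lid rib's extension, and the notch about 3 px low of the pin, so the collar may be roughly 0.03 rad past. I check with an enlarged model overlay.

Run:
```python
from h import *
d=grab('wrist');o=d['frame'][:,:,::-1]
x0,y0,k=340,80,5
a=cv2.resize(o[y0:y0+120,x0:x0+160],None,fx=k,fy=k,interpolation=2)
C=np.array([.57,.0235,0]);u=lambda t:np.array([np.cos(t),np.sin(t),0])
yaw=np.radians(-1.7)
def ln(p,q,col):
    p,q=[tuple(int(round(k*(w+.5-s))) for w,s in zip(proj(d,m),(x0,y0))) for m in(p,q)];cv2.line(a,p,q,col,1)
for ring,col in((0,(0,0,255)),(.05,(0,255,0))):
    t=np.pi+yaw+ring;h=np.array([0,0,.09]);n=-np.pi/2+yaw+ring
    ln(C+h+u(t)*.03,C+h+u(t)*.0905,col)
    for sgn in(-1,1):
        w=u(n+np.pi/2)*.009*sgn; ln(C+h+u(n)*.07+w,C+h+u(n)*.095+w,col)
n=-np.pi/2+yaw
for sgn in(-1,1):
    w=u(n+np.pi/2)*.006*sgn; ln(C+[0,0,.081]+u(n)*.11+w,C+[0,0,.081]+u(n)*.14+w,(255,0,0))
cv2.imwrite('pics/ov.png',a)
```

```text
(no output)
```

View pics/ov.png

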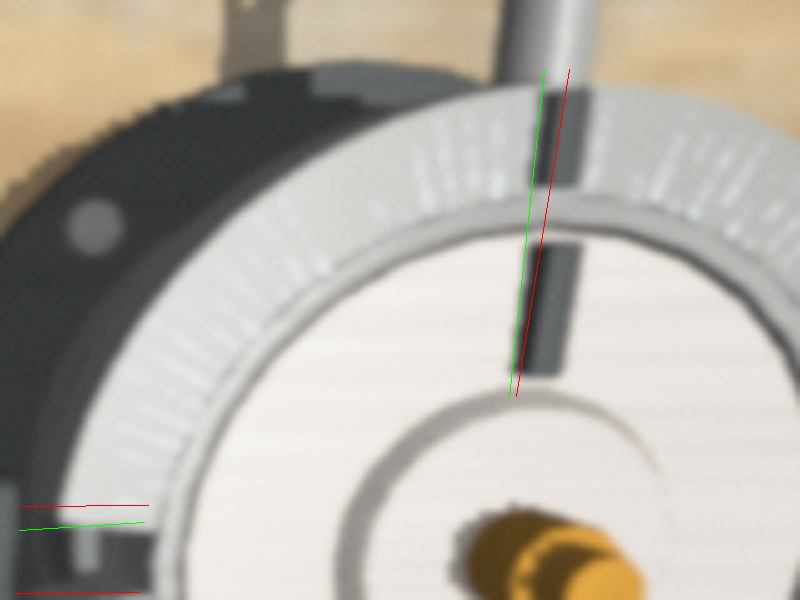

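The overlay points to the collar being about +0.035 rad past the mark. The lid rib and nipple also put the pot axis at y≈0.0267, so the lever grip should be at y≈0.030 instead of 0.026. I regrip the lever there, and closing the jaws will centre it.

```bash
python3 -m inch '[{"translation":[0.017,0.03,0],"roll":0},{"translation":[0.035,0.06,0],"roll":0},{"translation":[0.052,0.09,0],"roll":0},{"translation":[0.07,0.12,0],"roll":0},{"translation":[0.087,0.15,0],"roll":0},{"translation":[0.1,0.175,0],"roll":0},{"translation":[0.11,0.19,0],"roll":-0.01},{"translation":[0.115,0.192,0],"roll":-0.01}]'; python3 -c "
from h import *
print(delta([.453,.0302,.081],178.3))"
```

```text
clock: 16.9
tool_pos: [0.4558, 0.0375, 0.3891]
tool_rot: [179.8, -0.1, 178.4]
contact_force: [0.3, -0.8, -0.6]
width: 0.0929
(array([ 0.0023, -0.0079,  0.1411]), np.float64(0.0019))
```

```bash
python3 -m inch '[{"translation":[0.002,-0.007,0.04],"roll":0},{"translation":[0.002,-0.0075,0.08],"roll":0},{"translation":[0.002,-0.0079,0.115],"roll":0},{"translation":[0.0023,-0.0079,0.135],"roll":0},{"translation":[0.0023,-0.0079,0.141],"roll":0},{"translation":[0.0023,-0.0079,0.141],"roll":0}]'; python3 -c "
from h import *
print(delta([.453,.0302,.081],178.3))"
```

```text
clock: 17.5
tool_pos: [0.4532, 0.0295, 0.2476]
tool_rot: [179.8, -0.2, 178.4]
contact_force: [0.4, 0.5, 0.2]
width: 0.093
(array([ 0.0002,  0.0007, -0.0004]), np.float64(0.0012))
```

```bash
python3 -m inch '[{"translation":[0,0.0007,0],"roll":0},{"translation":[0,0.0007,0],"roll":0},{"translation":[0,0.0007,0],"roll":0},{"translation":[0,0.0007,0],"roll":0},{"translation":[0,0.0007,0],"roll":0},{"translation":[0,0.0007,0],"roll":0},{"translation":[0,0.0007,0],"roll":0},{"translation":[0,0.0007,0],"roll":0}]' 255 20; python3 -m inch '[{"translation":[0,0,0],"roll":0},{"translation":[0,0,0],"roll":0},{"translation":[0,0,0],"roll":0},{"translation":[0,0,0],"roll":0},{"translation":[0,0,0],"roll":0},{"translation":[0,0,0],"roll":0},{"translation":[0,0,0],"roll":0}]'
```

```text
clock: 18.3
tool_pos: [0.4532, 0.0303, 0.2476]
tool_rot: [179.8, -0.2, 178.4]
contact_force: [-0.6, 0.2, -0.1]
width: 0.0333
clock: 19.0
tool_pos: [0.4531, 0.0302, 0.2475]
tool_rot: [179.8, -0.2, 178.4]
contact_force: [-2.0, -4.6, 0.4]
width: 0.0153
```

```bash
python3 -m inch '[{"translation":[0,0,0],"roll":0},{"translation":[0,0,0],"roll":0},{"translation":[0,0,0],"roll":0},{"translation":[0,0,0],"roll":0},{"translation":[0,0,-0.03],"roll":0},{"translation":[0,0,-0.07],"roll":0},{"translation":[0,0,-0.11],"roll":0},{"translation":[0,0,-0.139],"roll":0}]' 0; python3 -m inch '[{"translation":[-0.017,-0.03,0],"roll":0},{"translation":[-0.035,-0.06,0],"roll":0},{"translation":[-0.052,-0.09,0],"roll":0},{"translation":[-0.07,-0.12,0],"roll":0},{"translation":[-0.087,-0.15,0],"roll":0},{"translation":[-0.1,-0.172,0],"roll":0},{"translation":[-0.105,-0.182,0],"roll":0},{"translation":[-0.106,-0.188,0],"roll":0}]'
python3 - <<'E'
from h import *
print(delta([.5647,-.1545,.121],178.3))
d=grab('wrist','w5.png');o=d['frame'][:,:,::-1]
x0,y0,k=340,80,5
a=cv2.resize(o[y0:y0+120,x0:x0+160],None,fx=k,fy=k,interpolation=2)
C=np.array([.57,.0267,0]);u=lambda t:np.array([np.cos(t),np.sin(t),0])
yaw=np.radians(-1.7)
def ln(p,q,col):
    p,q=[tuple(int(round(k*(w+.5-s))) for w,s in zip(proj(d,m),(x0,y0))) for m in(p,q)];cv2.line(a,p,q,col,1)
for ring,col in((0,(0,0,255)),(.05,(0,255,0))):
    t=np.pi+yaw+ring;h=np.array([0,0,.091]);n=-np.pi/2+yaw+ring
    ln(C+h+u(t)*.03,C+h+u(t)*.0905,col)
    for sgn in(-1,1):
        w=u(n+np.pi/2)*.009*sgn; ln(C+h+u(n)*.07+w,C+h+u(n)*.095+w,col)
cv2.imwrite('pics/ov2.png',a)
E
```

```text
clock: 19.8
tool_pos: [0.4538, 0.0299, 0.3891]
tool_rot: [179.8, -0.1, 178.4]
contact_force: [1.0, 0.7, 0.3]
width: 0.0748
clock: 20.6
tool_pos: [0.5547, -0.1616, 0.3879]
tool_rot: [179.8, -0.1, 178.3]
contact_force: [-0.5, 0.8, -1.0]
width: 0.093
(array([-0.01  ,  0.007 ,  0.0999]), np.float64(0.0008))
```

View pics/ov2.png

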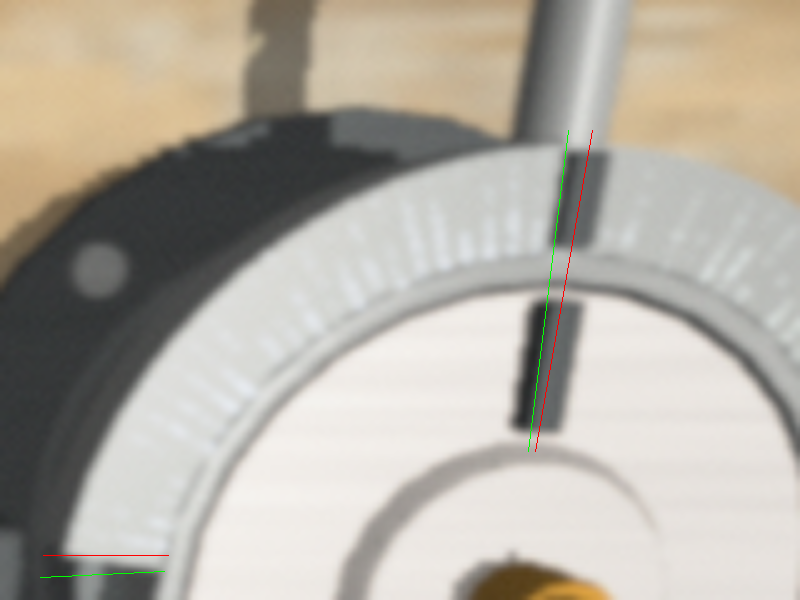

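The ribs are now in line: lid rib (549,430)→(566,303) continues to collar rib (577,247)→(592,155), and the notch edge lies on the ring=0 line. I grip the handle and push it home.

```bash
python3 -m inch '[{"translation":[-0.01,0.007,0.0],"roll":0},{"translation":[-0.01,0.007,0.03],"roll":0},{"translation":[-0.01,0.007,0.06],"roll":0},{"translation":[-0.01,0.007,0.085],"roll":0},{"translation":[-0.01,0.007,0.099],"roll":0},{"translation":[-0.01,0.007,0.099],"roll":0}]' 0; python3 -m inch '[{"translation":[0,0,0],"roll":0},{"translation":[0,0,0],"roll":0},{"translation":[0,0,0],"roll":0},{"translation":[0,0,0],"roll":0},{"translation":[0,0,0],"roll":0},{"translation":[0,0,0],"roll":0},{"translation":[0,0,0],"roll":0},{"translation":[0,0,0],"roll":0}]' 255 30;python3 -m inch '[{"translation":[0,0,0],"roll":0},{"translation":[0,0,0],"roll":0},{"translation":[0,0,0],"roll":0},{"translation":[0,0,0],"roll":0},{"translation":[0,0,0],"roll":0},{"translation":[0,0,0],"roll":0}]'
```

```text
clock: 21.25
tool_pos: [0.5639, -0.1526, 0.2869]
tool_rot: [179.7, -0.4, 178.4]
contact_force: [-0.3, -0.3, 0.3]
width: 0.0932
clock: 22.05
tool_pos: [0.5638, -0.1527, 0.2869]
tool_rot: [179.7, -0.4, 178.4]
contact_force: [-0.6, 0.3, -0.4]
width: 0.0335
clock: 22.65
tool_pos: [0.5638, -0.153, 0.2869]
tool_rot: [179.7, -0.4, 178.4]
contact_force: [-0.2, -2.6, -0.6]
width: 0.0195
```

```bash
python3 -m inch '[{"translation":[0,0.003,0],"roll":0},{"translation":[0,0.006,0],"roll":0},{"translation":[0,0.009,0],"roll":0},{"translation":[0,0.011,0],"roll":0}]';python3 -m inch '[{"translation":[0,0.003,0],"roll":0},{"translation":[0,0.006,0],"roll":0},{"translation":[0,0.008,0],"roll":0},{"translation":[0,0.008,0],"roll":0}]'
```

```text
clock: 23.05
tool_pos: [0.5642, -0.1416, 0.2869]
tool_rot: [179.7, -0.4, 178.4]
contact_force: [0.5, -2.8, -2.3]
width: 0.0195
clock: 23.45
tool_pos: [0.5644, -0.1332, 0.2869]
tool_rot: [179.7, -0.4, 178.5]
contact_force: [0.6, -2.0, -1.3]
width: 0.0196
```

```bash
python3 -m inch '[{"translation":[0,0.002,0],"roll":0},{"translation":[0,0.004,0],"roll":0},{"translation":[0,0.005,0],"roll":0},{"translation":[0,0.005,0],"roll":0}]'
```

```text
clock: 23.85
tool_pos: [0.5646, -0.1292, 0.287]
tool_rot: [179.8, -0.3, 178.5]
contact_force: [-0.1, -9.3, -2.4]
width: 0.0195
```

```bash
python3 -m inch '[{"translation":[0,0.002,0],"roll":0},{"translation":[0,0.002,0],"roll":0},{"translation":[0,0.002,0],"roll":0}]'; python3 -m inch '[{"translation":[0,0,0],"roll":0},{"translation":[0,0,0],"roll":0},{"translation":[0,0,0],"roll":0},{"translation":[0,0,0],"roll":0},{"translation":[0,0,0],"roll":0},{"translation":[0,0,-0.03],"roll":0},{"translation":[0,0,-0.06],"roll":0},{"translation":[0,0,-0.09],"roll":0}]' 0;  python3 -m inch '[{"translation":[0,-0.02,-0.02],"roll":0},{"translation":[0,-0.03,-0.02],"roll":0},{"translation":[0,-0.03,-0.02],"roll":0},{"translation":[0,-0.03,-0.02],"roll":0}]'
python3 - <<'E'
from h import *
d=grab('wrist','w6.png');o=d['frame'][:,:,::-1]
cv2.imwrite('pics/w6c.png',cv2.resize(o[30:250,230:512],None,fx=2.5,fy=2.5,interpolation=2))
for c in('wrist','top','scene'):
    if c!='wrist': grab(c)
    for k in('lever_grip','handle_grip','pot','turned_cup','tin','offcut','chuck_key'): print(c,k,[(round(q['conf'],2),np.round(q['position'],3)) for q in arm.landmark_of(c,k)[:1]])
E
```

```text
clock: 24.15
tool_pos: [0.5646, -0.1286, 0.287]
tool_rot: [180.0, -0.3, 178.4]
contact_force: [-0.9, -11.1, -4.0]
width: 0.0195
clock: 24.95
tool_pos: [0.565, -0.1284, 0.3778]
tool_rot: [179.9, -0.4, 178.4]
contact_force: [0.4, 0.1, 0.6]
width: 0.0786
clock: 25.35
tool_pos: [0.5639, -0.1582, 0.396]
tool_rot: [179.8, -0.5, 178.4]
contact_force: [-0.6, 0.7, 0.2]
width: 0.0929
wrist lever_grip [(0.73, array([0.451, 0.028, 0.081]))]
wrist handle_grip [(0.69, array([ 0.568, -0.13 ,  0.116]))]
wrist pot []
wrist turned_cup []
wrist tin []
wrist offcut [(0.91, array([ 0.49 , -0.372,  0.005]))]
wrist chuck_key [(0.87, array([ 0.636, -0.402,  0.005]))]
top lever_grip [(0.84, array([0.451, 0.033, 0.083]))]
top handle_grip [(0.47, array([ 0.567, -0.13 ,  0.121]))]
top pot [(0.92, array([ 0.574,  0.027, -0.001]))]
top turned_cup [(0.58, array([ 0.43 ,  0.358, -0.005]))]
top tin [(0.85, array([0.632, 0.406, 0.005]))]
top offcut [(0.83, array([ 0.496, -0.37 , -0.   ]))]
top chuck_key [(0.43, array([ 0.638, -0.405, -0.001]))]
scene lever_grip [(0.58, array([0.456, 0.028, 0.08 ]))]
scene handle_grip [(0.58, array([ 0.564, -0.124,  0.124]))]
scene pot [(0.84, array([ 0.57 ,  0.021, -0.003]))]
scene turned_cup [(0.72, array([0.423, 0.356, 0.001]))]
scene tin [(0.6, array([0.633, 0.411, 0.001]))]
scene offcut [(0.72, array([ 0.494, -0.364, -0.002]))]
scene chuck_key [(0.75, array([ 0.632, -0.402, -0.004]))]
```

View pics/w6c.png

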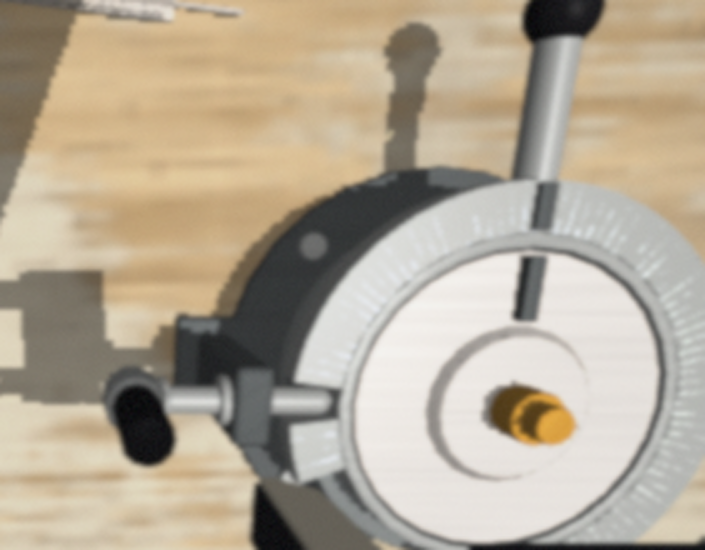

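The pin shows in the notch, tip at (330,401) against the lid edge, and the ribs line up at (530,290)/(545,205). The handle is back at y -0.13 and the gripper is clear.

```bash
python3 -c "
from plant import arm
print(arm.job_done())"
```

```text
the job is handed in; nothing more can be done
None
```

I locked the pot and handed the job in at about 25.5 s of the 51 s allowed. No verdict was reported.

**What I did:** I pulled the pin about 26 mm, until the force rose at its stop, then turned the collar roughly 52° by its lever. The first turn ended about 0.035 rad past the mark, and my first estimate of the pot's y was about 3 mm off. I regripped the lever, corrected the collar, then pushed the pin back until about 11 N showed it had seated.

**Last checks:**
- **Pin:** the last wrist picture shows it in the notch. The tool ended at y = -0.1286, against -0.1287 when it first gripped the handle.
- **Collar:** the ribs were in line by eye. I put the collar within about 0.015 rad of the mark, from the overlay made before the pin went in.
- **Bystanders:** the networks find the cup, tin, offcut and chuck key within about 10 mm of their first readings, which is mostly measurement scatter.
- **Gripper:** it is open and clear of everything.

**Disagreements:** the networks' readings scattered between cameras: pot y was 0.021 from the scene camera and 0.027 from the top one, and lever y ranged from 0.028 to 0.033. I relied on the ribs and notch in the pictures instead.

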